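Put the kit wheel away and shut the chest

TASK

The robotics kit is being packed up: lay the loose wheel flat in the empty front bay of the plywood kit chest, between the two wheels already there. Then unlock the folding lid stay by pushing its knee down past straight with the thumb tab, and only after that lower the lid fully shut, gently and without letting it slam. Leave everything else on the table where it is.

Things in the scene. Friction and masses are not known exactly. Their poses are not given: they have to be found in the camera images.
- chest: Open plywood kit chest, 240 mm deep (x) by 320 mm long (y) by 100 mm high, fixed; walls 9 mm. Origin: centre of its underside; x from its front to its hinge side, y along its length, z up. Two rows of bays on grey foam 40 mm above the table, partitions 30 to 36 mm above the foam; along the end wall at -y a 36 mm slot is kept free for the lid stay. Grab rails 12 mm thick on both end walls.
- bay (a point): Centre of the foam floor of the empty bay, the middle one of the front row, 40 mm above the table; axes as the chest. The bay is 141 mm long in chest x by 82 mm wide in chest y; its side partitions are 30 mm high, the one behind it 36 mm, the chest's front wall rises 60 mm above the foam. The bays on both sides of it hold one wheel each.
- wheel: The loose kit wheel: black rubber tyre on a grey hub, 56 mm diameter, 28 mm thick, about 45 g, lying flat on the table in front of the chest. Origin: centre of its underside, z its axle (up).
- lid_hinge (a point): Middle of the lid's hinge line, on the upper back edge of the chest (chest x +120 mm, 100 mm above the table). Lid axes: -x along the lid from hinge to free edge, y along the hinge, z out of its outer face. Stiff friction hinges (0.7 N m) keep the lid wherever it is left once the stay is unlocked, so it must be pushed right down: 1 to 5 N near the free edge.
- lid_edge (a point): Middle of the lid's free edge, on the outer face; axes as lid_hinge. The lid is a plywood panel 250 mm from hinge to free edge, 330 mm long, 10 mm thick, 0.45 kg. Shut, it lies on the chest's rim, its outer face 110 mm above the table, the free edge 10 mm beyond the chest's front.
- lid (a joint): Lid angle in rad: 0 shut on the rim, 1.22 propped open at the start, leaning over the back part of the chest; its free edge is then about 335 mm above the table.
- tab (a point): Centre of the upper face of the steel thumb tab at the stay's knee: plate 30 mm along the stay, 26 mm across, 3 mm thick; in the slot at the chest's -y end, about 153 mm above the table at the start. x along the lower strap towards the knee, z out of the tab, leaning 36 deg from vertical to the chest's front. Push along -z (under 10 N). The lid leans over it: no room for a gripper straight above.
- knee (a joint): Bend of the stay's knee in rad: 0 locked just over centre on its stop (the lid cannot be lowered), 0.09 straight, growing as the tab is pushed down and the stay folds (22 mm of tab travel gives about 0.8), about 2.3 with the lid shut. Bent to 0.8 the lid has sunk by only 0.1 rad; it stays where it is left.
- motor: Bystander: white geared motor block, 58 x 34 x 30 mm, with a short shaft; origin centre of its underside.
- cells: Bystander: small carton of battery cells, 62 x 55 x 26 mm; origin centre of its underside.
- gear: Bystander: grey gear lying flat, 43 mm diameter, 14 mm high; origin centre of its underside.
- driver: Bystander: screwdriver with black handle, 170 mm long, lying; origin below its middle.
- jar: Bystander: clear jar with white lid, 68 mm diameter, 85 mm high; origin centre of its underside.
- stay_foot (a point): Lower pivot of the folding stay, on the inside of the end wall, 175 mm in front of the hinge line, 15 mm below the rim; axes as tab. Two steel straps, 16 by 3.5 mm: the lower one runs from here 112 mm up and back to the knee (the tab's centre is 102 mm along it), the upper one from the knee 50 mm on to a bracket on the lid, 85 mm from the hinge.
Mind the look-alikes: they are no part of the job. Of the things like the wheel, leave any that is purple or turquoise; of the rest the larger one is meant.

How it is judged:
By the outcome, as a careful person would: the job done as asked, in the order asked, and still so for the second after the job is handed in, with the robot touching nothing.
It also fails if it takes over 64 s, if anything falls off the work surface, if the arm or the gripper's body presses on something with over 40 N, if the wrist force passes 120 N, or if a joint passes its speed limit or range.

ROBOT

A 6-joint arm with a two-finger parallel gripper is mounted at the origin on the work surface. World frame = base frame: x ahead of the robot, y to its left, z up, the work surface at z = 0. Lengths are in m, angles in rad, forces in N, time in s.
With the tool pointing down it reaches from about 0.35 to 0.85 m from the base axis. Payload 8.1 kg.
Tool frame: the origin (TCP) lies between the finger pads; the fingertips stand 14 mm ahead of it and the grasp point (between the pads) lies 5 mm behind it (manip.finger_overhang is the distance from the TCP to the fingertips, in m); z points along the fingers, y is the line along which they close (so a half turn about z gives the same grasp; the last joint's range is limited). The gripper opens to 85 mm and grips with 20 to 120 N. Pads are 22 mm wide; open, the fingers measure 114 mm over their backs; the gripper's body (76 mm by 85 mm) begins 54 mm behind the grasp point. The pads swing forward as they close: fully open they stand 13 mm farther back than shut.
Start: joints at [-0.085, 0.13, 1.488, -0, 1.523, -0.085], TCP at [0.6, 0, 0.245] pointing down, gripper open.
Joint ranges: [-2.96, 2.96], [-0.89, 2.26], [0.02, 2.5], [-1.34, 4.48], [0, 2.73], [-2.66, 2.66]. Speed limits (rad/s): [2.39, 2.39, 2.79, 3.14, 3.14, 3.14].

INTERFACE

Orientations are given as [roll, pitch, yaw] about the fixed x, y, z axes, in that order (R = Rz(yaw) Ry(pitch) Rx(roll)).
In Python, from workcell import manip gives the robot as it stands. The module is installed in compiled form; this text tells all that it offers. Calls block until the motion is done:
- manip.move_ptp(position, orientation): joint-space move of the TCP to a pose.
- manip.move_straight(position, ori=None, velocity=0.15, max_force=None): straight line of the TCP; ori=None keeps the orientation; velocity is the mean speed in m/s. With max_force (N) it stops when the force on the tool has changed by that much, and returns True; else False.
- manip.goto_joints(angles): joint-space move.
- manip.move_gripper(opening): opening from 0.0 (shut) to 1.0 (fully open); the grip force is fixed at half the most; returns when the fingers have stopped.
- manip.hold(seconds).
- manip.solve_ik(position, orientation): joint angles nearest the present ones, or None.
- manip.state(): the state.
- manip.grab_frame(name): name is "scene" or "side" or "wrist"; returns a dict with "image" (384x512x3 uint8, red, green, blue), "fx", "fy", "cx", "cy" (pixels), "R" (3x3) and "t" (3): a world point X has camera coordinates R X + t; the wrist camera has in their place "mount" (4x4, takes a point from camera to tool coordinates, whose origin is the TCP and whose axes are the flange's). Camera axes: x right, y down, z forward; pixel columns grow to the right and rows downward; lengths in m; the calibration is good to about 2 mm. The wrist camera is an equidistant fisheye: a pixel r from the principal point sees the ray r / f radians off the axis. A picture is of the moment at which its call begins: read the wrist's pose just before it. There is no depth.
A pose or a line that the arm cannot do raises manip.IKError and nothing moves.
- manip.finish_job(): hands the job in; it is judged then, once.
The state is a dict: "time_s": time; "q": joint angles; "joint_velocities": joint speeds; "tau": joint torques, N m; "ee_pos": TCP position; "eef_rot": TCP orientation; "ft_force": force on the tool from outside, world axes, zero at the start; "ft_torque": the same for the moment, N m; "grip_width": opening from 0.0 (shut) to 1.0 (fully open); "grip_force": force on a finger pad.
Only numpy, scipy, OpenCV 4.12 (cv2) and the standard library are available. Lean on these libraries where they do the work, as an engineer would, in place of code of your own. Each camera call takes 0.05 s, during which the arm holds its last target. There are 200 camera calls.

## Working session

There is one attempt and no reset: what is moved stays moved. The work goes in short steps, each a Python script; the robot and the scene stay as the last script left them, time stands still between calls to the robot, and variables do not carry over. Pictures are saved under pics/ and viewed, at most 10 in all, crops included, and the job is handed in when it is done.

```bash
mkdir -p pics
cat > h.py <<'E'
import numpy as np, cv2
from workcell import manip
from scipy.spatial.transform import Rotation as Rot
def save(n,im,s=1):
    cv2.imwrite('pics/'+n+'.png',cv2.resize(im[:,:,::-1],None,fx=s,fy=s,interpolation=cv2.INTER_CUBIC))
def ray(f,u,v):
    d=np.array([(u-f['cx'])/f['fx'],(v-f['cy'])/f['fy'],1]); R=np.array(f['R']);t=np.array(f['t'])
    return -R.T@t, R.T@d/np.linalg.norm(d)
def plane(f,u,v,z):
    c,d=ray(f,u,v); return c+d*(z-c[2])/d[2]
def proj(f,X):
    p=np.array(f['R'])@np.array(X)+np.array(f['t']); return np.array([f['fx']*p[0]/p[2]+f['cx'],f['fy']*p[1]/p[2]+f['cy']])
def tri(f,a,g,b):
    c1,d1=ray(f,*a);c2,d2=ray(g,*b)
    s=np.linalg.lstsq(np.c_[d1,-d2],c2-c1,rcond=None)[0]
    p,q=c1+d1*s[0],c2+d2*s[1]; return (p+q)/2,np.linalg.norm(p-q)
E
python3 - <<'E'
from h import *
import pickle
F={n:manip.grab_frame(n) for n in('scene','side','wrist')}
pickle.dump(F,open('F.pkl','wb'))
for n in('scene','side'): save(n,F[n]['image'],1.5)
for n in('scene','side'):
  f=F[n];R=np.array(f['R']);print(n,-R.T@np.array(f['t']),R[2])
print(manip.state())
E
```

```text
scene [ 1.27433373 -0.10328929  1.16975253] [-0.61253452  0.09543843 -0.78466105]
side [ 0.38078942 -1.08825265  0.87438886] [ 0.11308303  0.84299861 -0.52589503]
{'time_s': 0.15, 'q': array([-8.53948762e-02,  1.30995081e-01,  1.48904747e+00, -8.71067594e-06,
        1.52300033e+00, -8.54124944e-02]), 'joint_velocities': array([-1.61810987e-03, -1.66550485e-03, -5.22397392e-03,  6.61754243e-04,
       -1.55999117e-03, -4.05627137e-05]), 'tau': array([ 1.01583330e-03, -5.70061326e+01, -5.01160097e+01, -1.39109225e-04,
        9.69119486e-03, -7.10949371e-05]), 'ee_pos': array([5.99589891e-01, 5.74597438e-05, 2.44470905e-01]), 'eef_rot': array([-3.14014697e+00, -1.15048477e-04,  1.57081428e+00]), 'ft_force': array([-0.05605158,  0.98544829,  0.16015972]), 'ft_torque': array([-0.02458677, -0.04608297,  0.05361636]), 'grip_force': 0.0, 'grip_width': 1.0017119658931615}
```

View pics/scene.png

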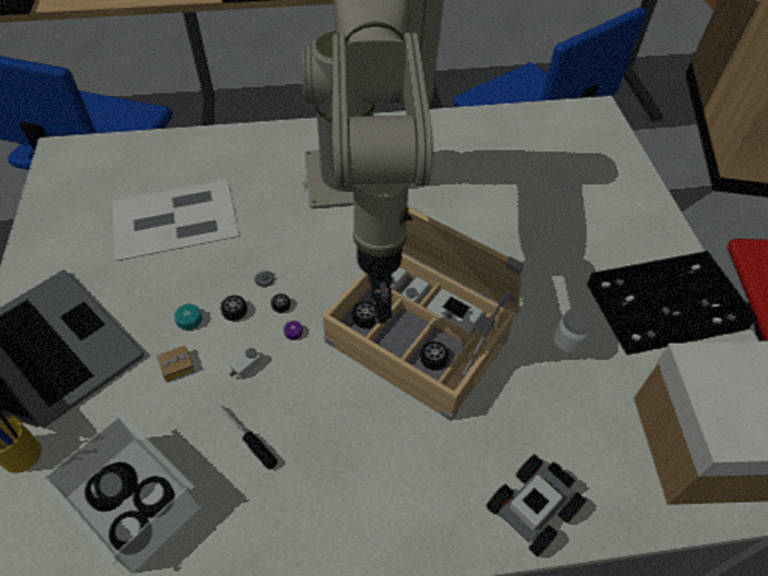

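View pics/side.png

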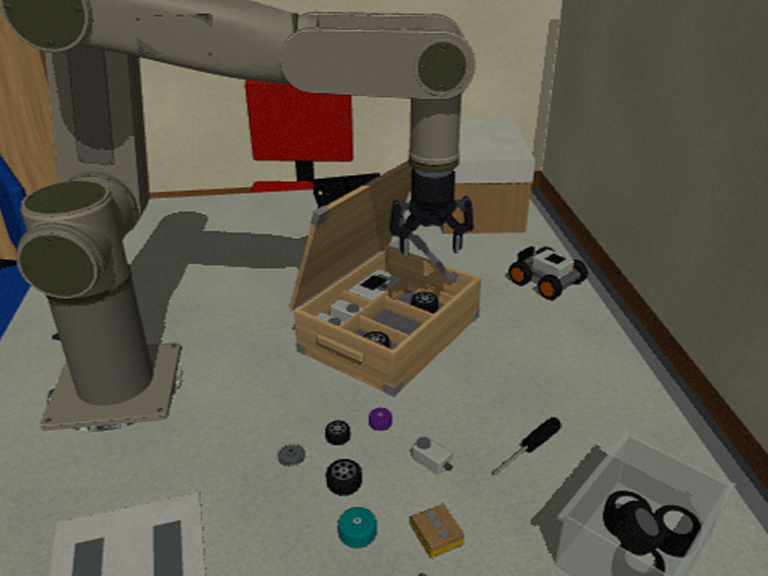

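Scene picture (1.5x): chest at about (325..520, 210..415), with its front towards the camera and the stay at its right end, near (490,330). Wheel-like things: large black (234,307), small black (281,302), teal (188,316), purple (292,330). The large black one fits: it is neither purple nor turquoise, and it is the larger of the other two. I'll confirm it in an enlarged crop together with the chest.

Run:
```python
from h import *
import pickle
F=pickle.load(open('F.pkl','rb'));im=F['scene']['image'];sd=F['side']['image']
a=cv2.resize(im[135:285,205:355],(600,600),interpolation=cv2.INTER_CUBIC)
b=cv2.resize(im[170:245,105:205],(200,150)) 
save('crop1',np.hstack([a,np.vstack([b,np.zeros((450,200,3),np.uint8)])]))
c=cv2.resize(sd[105:265,185:335],(600,600*160//150),interpolation=cv2.INTER_CUBIC)[:600]
d=cv2.resize(sd[270:370,170:320],(200,133))
save('crop2',np.hstack([c,np.vstack([d,np.zeros((467,200,3),np.uint8)])]))
for n,w in(('scene',[(234,307),(281,302)]),('side',[(344,476),(338,432)])):
  g=cv2.cvtColor(F[n]['image'],cv2.COLOR_RGB2GRAY)
  m=(g<75).astype(np.uint8); m=cv2.morphologyEx(m,cv2.MORPH_CLOSE,np.ones((7,7)))
  k,l,s,c=cv2.connectedComponentsWithStats(m)
  for p in w:
    i=l[int(p[1]/1.5),int(p[0]/1.5)]; 
    x,y,ww,h,A=s[i]; print(n,p,s[i],plane(F[n],*c[i],.014)[:2], plane(F[n],x+ww,c[i][1],.014)-plane(F[n],x,c[i][1],.014))
```

```text
scene (234, 307) [147 197  23  17 294] [ 0.41239042 -0.29251886] [0.00958361 0.07642096 0.        ]
scene (281, 302) [181 196  25  31 332] [ 0.44912484 -0.17766885] [0.01037205 0.0825152  0.        ]
side (344, 476) [217 306  24  25 484] [ 0.410812 -0.297763] [ 0.0570977  -0.00774921  0.        ]
side (338, 432) [217 280  17  17 232] [ 0.40775432 -0.19667306] [ 0.04350286 -0.00590932  0.        ]
```

View pics/crop1.png

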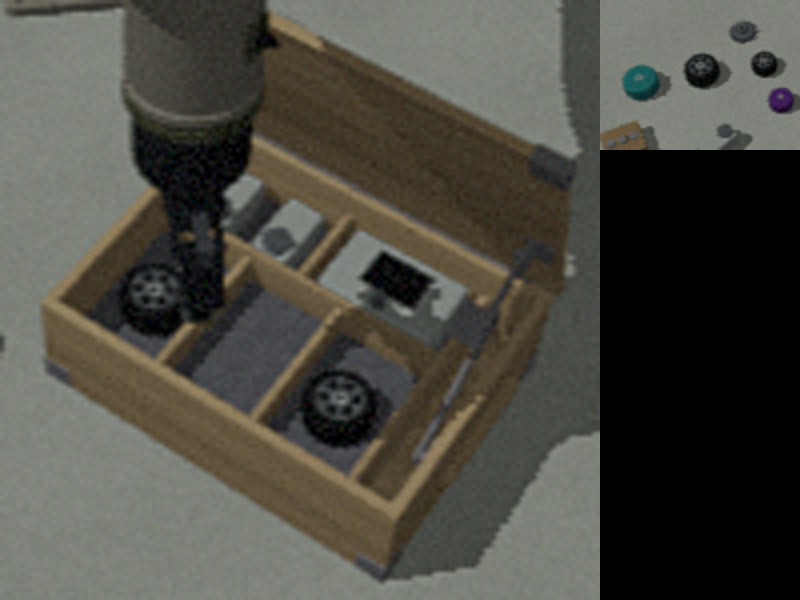

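View pics/crop2.png

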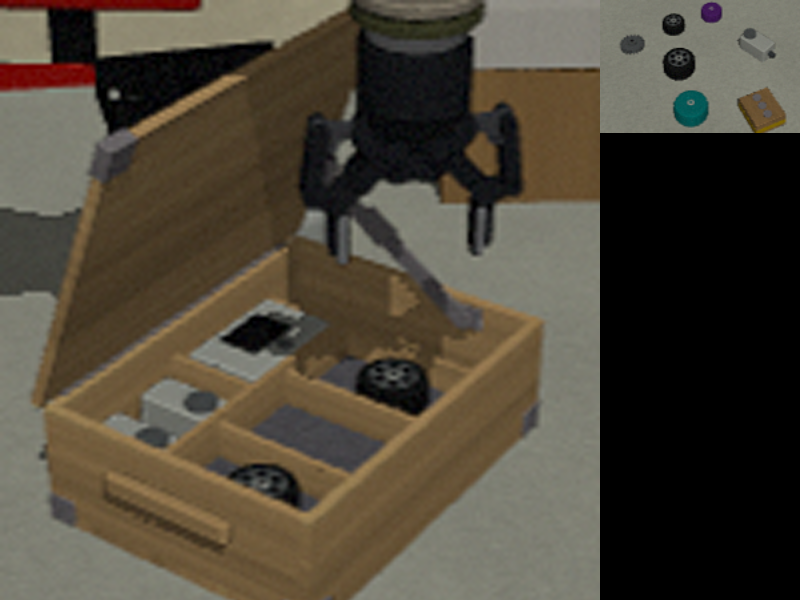

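The crops confirm it: the large black wheel, scene px (156,205), is about 57 mm across; the smaller is about 43 mm. Next I fit the chest pose from the rim corners seen in both views.

Run:
```python
from h import *
import pickle
from scipy.optimize import least_squares
F=pickle.load(open('F.pkl','rb'))
L={'f+':(-.12,.16),'f-':(-.12,-.16),'b-':(.12,-.16),'b+':(.12,.16)}
obs=[('scene','f+',(216.25,210.5)),('scene','f-',(303,262.)),('side','f+',(262.5,235)),('side','f-',(320.25,185.5)),('side','b+',(197,206.75)),('scene','b-',(342.5,207.5))]
P=[(n,k,plane(F[n],*p,.1)[:2]) for n,k,p in obs]
for p in P: print(p)
def T(v,a): return np.array(v[:2])+Rot.from_euler('z',v[2]).as_matrix()[:2,:2]@np.array(a)
s=least_squares(lambda v:np.concatenate([T(v,L[k])-p for n,k,p in P]),[.65,0,2.6],loss='soft_l1',f_scale=.004)
print(s.x,np.degrees(s.x[2]));
for p in P: print(p[0],p[1],T(s.x,L[p[1]])-p[2])
np.save('chest.npy',s.x)
# stay foot & tab predictions
c=s.x
def W(x,y,z): return np.r_[T(c,(x,y)),z]
print('bay guess from y 0?')
def loc(p): 
  return Rot.from_euler('z',-c[2]).as_matrix()[:2,:2]@(p[:2]-c[:2])
for u,v,z in[(240,285,.07),(335,320,.07),(262,415,.07),(170,360,.07),(155,290,.068),(340,400,.068)]:
  print('partition/wheels local',loc(plane(F['scene'],205+u/4,135+v/4,z)))
# tab pixel
t,e=tri(F['scene'],(205+478/4,135+318/4),F['side'],(185+325/4,105+175/4))
print('tabpix local',loc(plane(F['scene'],205+472/4,135+318/4,.153)),t)
for y in(-.12,-.125,-.13,-.135,-.14):
  a=W(-.055,y,.085);print(y,(proj(F['scene'],a)-[205,135])*4,(proj(F['side'],a)-[185,105])*4, (proj(F['scene'],W(.005,y,.153))-[205,135])*4)
```

```text
('scene', 'f+', array([ 0.51887345, -0.09810641]))
('scene', 'f-', array([0.7274533 , 0.13136853]))
('side', 'f+', array([ 0.5197755 , -0.09902616]))
('side', 'f-', array([0.7347921 , 0.12697664]))
('side', 'b+', array([0.3478943 , 0.06014227]))
('scene', 'b-', array([0.55659651, 0.2937015 ]))
[0.53836748 0.0962847  2.39687791] 137.3309884482167
scene f+ [-0.00071415 -0.00458534]
scene f- [0.00758987 0.00122972]
side f+ [-0.00161619 -0.00366559]
side f- [0.00025107 0.00562161]
side b+ [-0.0062025  -0.00017112]
scene b- [0.00197916 0.00155966]
bay guess from y 0?
partition/wheels local [0.00210117 0.05347742]
partition/wheels local [ 0.01752273 -0.02664827]
partition/wheels local [-0.08875821 -0.02760631]
partition/wheels local [-0.0887997   0.05783979]
partition/wheels local [-0.04034078  0.10693282]
partition/wheels local [-0.04196447 -0.06833139]
tabpix local [ 0.02502934 -0.13212731] [0.59543976 0.22361223 0.17168545]
-0.12 [391.88161824 434.67191346] [441.99042086 331.42733308] [444.03854794 328.49928395]
-0.125 [397.69006834 438.06770658] [445.25439188 328.70122159] [450.02659134 331.80796883]
-0.13 [403.51457653 441.47288774] [448.50315897 325.98780861] [456.03149268 335.12596854]
-0.135 [409.35520949 444.88749592] [451.73682814 323.28700562] [462.05332323 338.45332246]
-0.14 [415.21203429 448.31157032] [454.95550438 320.59872492] [468.09215468 341.79007021]
```

Run:
```python
from h import *
import pickle
F=pickle.load(open('F.pkl','rb'))
rows=[];rhs=[]
for x in(.45,.6,.7):
  for z in(.15,.3,.4):
    for t in(-.4,0,.3):
      q=manip.solve_ik([x,0,z],[np.pi,t,0])
      if q is None or abs(q[3])>.1: continue
      a=q[1];b=a+q[2];w=b+q[4]
      s,c=np.sin,np.cos
      rows+=[[1,0,s(a),s(b),c(b),s(w)],[0,1,c(a),c(b),-s(b),c(w)]];rhs+=[x,z]
r=np.linalg.lstsq(np.array(rows),np.array(rhs),rcond=None);print('a h L1 L2 off D',r[0],r[1],len(rhs))
def bpos(n,u,v,z): print(n,plane(F['side'],u/1.5,v/1.5,z)[:2])
bpos('gear',291,455,.014);bpos('small',338,432,.014);bpos('teal',357,526,.014);bpos('motor',433,455,.02);bpos('cells',437,528,.02);bpos('purple',380,419,.014)
c=np.load('chest.npy')
def W(x,y,z): return np.r_[c[:2]+Rot.from_euler('z',c[2]).as_matrix()[:2,:2]@[x,y],z]
def R(tilt,alpha=0): # tool z = chest dir (sin tilt,0,-cos tilt); tool y along -chest x (tilted)
  zt=np.array([np.sin(tilt),0,-np.cos(tilt)]); yt=np.array([-np.cos(tilt),0,-np.sin(tilt)]) 
  M=np.c_[np.cross(yt,zt),yt,zt]; return Rot.from_euler('z',c[2])*Rot.from_matrix(M)
for t in(0,.2,.4):
  o=R(t).as_euler('xyz'); print('place',t,o,W(-.04,.018,.058),manip.solve_ik(W(-.04,.018,.058),o))
# tab: tool along -n, finger line along chest y
n=np.array([-np.sin(np.radians(36)),0,np.cos(np.radians(36))])
for sg in(1,-1):
  yt=np.array([0,sg,0]);M=np.c_[np.cross(yt,-n),yt,-n]; o=(Rot.from_euler('z',c[2])*Rot.from_matrix(M)).as_euler('xyz')
  p=np.array([.0246,-.133,.153])
  for d in(.014+.05,.014-.025): print('tab',o,W(*(p+n*d)),manip.solve_ik(W(*(p+n*d)),o))
  for th in (1.22,.5,0): 
    rr=.235;X=W(.12-rr*np.cos(th)+.01*np.sin(th),.0,.1+rr*np.sin(th)+.01*np.cos(th)+.014)
    M2=np.c_[np.cross(yt,[0,0,-1]),yt,[0,0,-1]]
    print('lid',th,X,manip.solve_ik(X,(Rot.from_euler('z',c[2])*Rot.from_matrix(M2)).as_euler('xyz')))
```

```text
a h L1 L2 off D [0.00318838 0.32222497 0.36700027 0.55299826 0.06185302 0.35263424] [8.48258754e-06] 54
gear [ 0.32845354 -0.23930885]
small [ 0.40944244 -0.19631911]
teal [ 0.42352136 -0.39587347]
motor [ 0.56038957 -0.27667044]
cells [ 0.53940484 -0.4200452 ]
purple [ 0.48501551 -0.17416118]
place 0 [3.14159265 0.         0.82608159] [0.55557902 0.05593916 0.058     ] [ 8.52656766e-03  1.90822420e-01  1.77886014e+00 -4.44089210e-16
  1.17191010e+00  7.53241308e-01]
place 0.2 [-2.94159265  0.          0.82608159] [0.55557902 0.05593916 0.058     ] [-0.07012341  0.31951534  1.63993225  0.12778268  1.34097356  0.63553182]
place 0.4 [-2.74159265e+00  2.22044605e-16  8.26081587e-01] [0.55557902 0.05593916 0.058     ] [-0.13381006  0.46703385  1.49211172  0.22560349  1.51723175  0.56055663]
tab [-3.14159265  0.62831853 -0.74471474] [0.63808192 0.18525383 0.20477709] [-0.00721622  0.71854716  0.93542692  0.43871698  1.94586052  2.37485448]
tab [-3.14159265  0.62831853 -0.74471474] [0.60566786 0.21513223 0.14410081] [0.03188626 0.67819189 1.10640865 0.43802208 1.81116874 2.35346653]
lid 1.
[... 295 characters left out ...]
 1.54757589  0.          1.31739666  2.26269763]
tab [ 3.14159265 -0.62831853  2.39687791] [0.63808192 0.18525383 0.20477709] [-0.00721622  0.71854716  0.93542692  0.43871698  1.94586052 -0.76673818]
tab [ 3.14159265 -0.62831853  2.39687791] [0.60566786 0.21513223 0.14410081] [ 0.03188626  0.67819189  1.10640865  0.43802208  1.81116874 -0.78812612]
lid 1.22 [0.50260764 0.12924715 0.33812481] [ 0.15288    -0.10960968  1.56247479  0.          1.68872754 -0.67320159]
lid 0.5 [0.59824706 0.04108935 0.23544083] [-0.01691108  0.13391126  1.50232127  0.          1.50536012 -0.84299266]
lid 0 [0.62292483 0.01834206 0.124     ] [-0.05281344  0.2766201   1.54757589  0.          1.31739666 -0.87889503]
```

```bash
cat >> h.py <<'E'
c=np.load('chest.npy')
C=Rot.from_euler('z',c[2])
def W(x,y,z): return np.r_[c[:2]+C.as_matrix()[:2,:2]@[x,y],z]
def loc(p): return np.r_[C.as_matrix()[:2,:2].T@(np.array(p[:2])-c[:2]),p[2]]
def ori(zt,yt):
  zt,yt=np.array(zt,float),np.array(yt,float); return (C*Rot.from_matrix(np.c_[np.cross(yt,zt),yt,zt])).as_euler('xyz')
def oplace(t): return ori([np.sin(t),0,-np.cos(t)],[-np.cos(t),0,-np.sin(t)])
E
python3 - <<'E'
from h import *
o=[np.pi,0,np.pi/2]; p=np.array([.4115,-.295])
manip.move_ptp([*p,.12],o)
s=manip.state();f=manip.grab_frame('wrist');save('w1',f['image'])
manip.move_straight([*p,.018],velocity=.12,max_force=15)
manip.move_gripper(0.0)
s=manip.state();print(s['grip_width'],s['grip_force'],s['ee_pos'],s['time_s'])
manip.move_straight([*p,.22],velocity=.25)
manip.move_ptp(W(-.042,.018,.23),oplace(.12))
s=manip.state();print(s['grip_width'],s['grip_force'],s['ee_pos'],s['eef_rot'],s['time_s'])
import pickle
G={n:manip.grab_frame(n) for n in('wrist','scene','side')};pickle.dump((s,G),open('G.pkl','wb'))
save('w2',np.hstack([G['wrist']['image'],G['side']['image'][90:270,170:340].repeat(2,0).repeat(2,1)[:360].copy() if 0 else cv2.resize(G['side']['image'][90:280,170:315],(288,384))]))
print({k:G['wrist'][k] for k in('fx','cx','cy','mount')})
E
```

```text
0.6332158867393034 63.37578535079956 [ 0.41233458 -0.29573744  0.01932569] 2.9917
0.6284369979254824 63.01027178764343 [0.55672478 0.05384807 0.22925881] [-3.02098853e+00  9.96812257e-04  8.26148326e-01] 5.3583
{'fx': 297.3186396354542, 'cx': 257.3619852408094, 'cy': 189.95650187829608, 'mount': array([[ 9.46250939e-04, -9.58575605e-01, -2.84836645e-01,
         7.22612735e-02],
       [ 9.99999534e-01,  8.52771491e-04,  4.52204982e-04,
         9.06693034e-04],
       [-1.90572093e-04, -2.84836941e-01,  9.58575965e-01,
        -1.30048588e-01],
       [ 0.00000000e+00,  0.00000000e+00,  0.00000000e+00,
         1.00000000e+00]])}
```

View pics/w2.png

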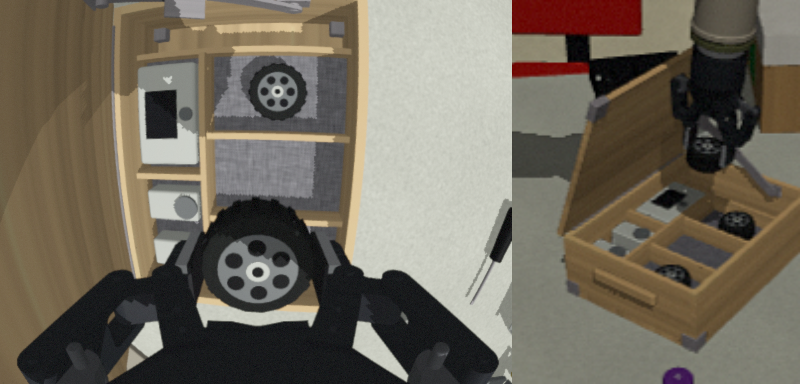

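The wrist view shows the wheel well held. The bay lies between the partition at row 136 and the one near (330,217); the front wall top is at columns 350-368. I cast these pixels to refine the chest frame.

```bash
cat >> h.py <<'E'
def wplane(s,f,u,v,z):
  d=np.array([u-f['cx'],v-f['cy']]);r=np.hypot(*d);a=r/f['fx']
  dc=np.r_[d/r*np.sin(a),np.cos(a)];M=np.array(f['mount']);R=Rot.from_euler('xyz',s['eef_rot']).as_matrix()
  o=np.array(s['ee_pos'])+R@M[:3,3];w=R@M[:3,:3]@dc
  return o+w*(z-o[2])/w[2]
E
python3 - <<'E'
from h import *
import pickle
s,G=pickle.load(open('G.pkl','rb'));f=G['wrist']
for n,u,v,z in[('part-',280,136,.07),('part- left',215,134,.07),('part- right',345,138,.07),('part+ right',335,217,.07),('rear part top centre',203,150,.076),('front wall outer lower',361,180,.1),('front wall outer up',366,40,.1),('front inner',352,140,.1),('other wheel hub',277,90,.068),('slot part top',280,51,.07)]:
  print(n,loc(wplane(s,f,u,v,z)))
E
```

```text
part- [-0.04606883 -0.02246259  0.07      ]
part- left [ 0.01868452 -0.02384704  0.07      ]
part- right [-0.10962455 -0.02281773  0.07      ]
part+ right [-0.10531391  0.05928497  0.07      ]
rear part top centre [ 0.02994174 -0.00846141  0.076     ]
front wall outer lower [-0.12170188  0.01111008  0.1       ]
front wall outer up [-0.1214056  -0.11378797  0.1       ]
front inner [-0.11071411 -0.02458117  0.1       ]
other wheel hub [-0.04265819 -0.06724069  0.068     ]
slot part top [-0.04553493 -0.1055237   0.07      ]
```

Run:
```python
from h import *
print(manip.move_straight(W(-.042,.019,.10),velocity=.15,max_force=15))
print(manip.move_straight(W(-.042,.019,.0615),velocity=.06,max_force=6))
s=manip.state();print(loc(s['ee_pos']),s['ft_force'])
manip.move_gripper(0.9)
manip.move_straight(W(-.042,.019,.2),velocity=.2,max_force=15)
# over to the tab approach, fingers shut, tool along the tab normal
manip.move_gripper(0.0)
n=np.array([-np.sin(np.radians(36)),0,np.cos(np.radians(36))])
o=ori(-n,[0,-1,0]); p=np.array([.0246,-.133,.153])
manip.move_ptp(W(*(p+n*.13)),o)
s=manip.state();print(loc(s['ee_pos']),s['time_s'],s['ft_force'])
import pickle
G={n:manip.grab_frame(n) for n in('wrist','scene','side')};pickle.dump((s,G),open('H.pkl','wb'))
save('w3',np.hstack([G['wrist']['image'],cv2.resize(G['scene']['image'][120:290,215:345],(288,384))]))
```

```text
False
True
[-0.04130037  0.01956988  0.06231272] [-2.02833542 -0.44708311  6.85443424]
[-0.05150876 -0.13268015  0.25655675] 9.3417 [ 0.23256255  0.27315233 -0.79695308]
```

View pics/w3.png

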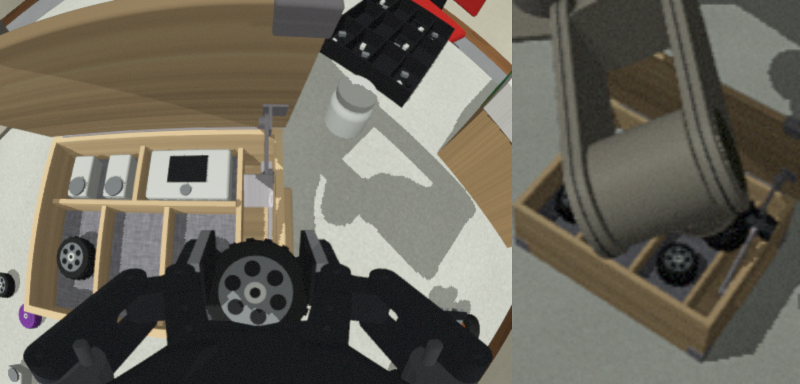

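The wrist picture shows the wheel still in the fingers, hub at (256,292), so the release failed. I go back over the bay and release again, checking the grip width.

Run:
```python
from h import *
g=lambda:(lambda s:print(round(s['grip_width'],3),round(s['grip_force'],1),loc(s['ee_pos']).round(4),s['ft_force'].round(1),s['time_s']))(manip.state())
g()
manip.move_ptp(W(-.042,.019,.2),oplace(.12))
print(manip.move_straight(W(-.042,.019,.10),velocity=.15,max_force=15));g()
print(manip.move_straight(W(-.042,.019,.058),velocity=.05,max_force=6));g()
manip.move_gripper(1.0);g()
manip.hold(.5);g()
f=manip.grab_frame('wrist');save('w4',f['image'])
```

```text
0.522 75.6 [-0.0515 -0.1327  0.2576] [-0.1 -0.3  0.3] 9.4917
False
0.514 75.8 [-0.0426  0.0185  0.1009] [-0.4 -0.4 -0.2] 11.6
True
0.325 0.4 [-0.0413  0.0187  0.0723] [ 0.3  0.4 -1.4] 12.175
0.999 0.0 [-0.0422  0.0183  0.0743] [0.8 0.4 0.6] 12.775
1.0 0.0 [-0.0421  0.0183  0.0741] [ 0.6 -1.1 -0.6] 13.275
```

View pics/w4.png

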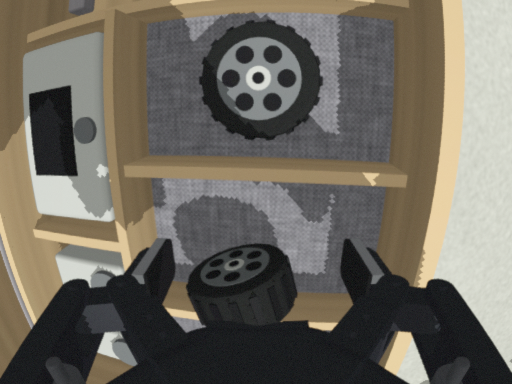

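The wheel slipped as it was let go and now leans with its +y edge on the bay's side partition (hub at (233,264)). I'll regrip it, shift it towards -y and release it there.

Run:
```python
from h import *
s=manip.state();f=manip.grab_frame('wrist')
for z in(.06,.07,.08): print(loc(wplane(s,f,233,264,z)),loc(wplane(s,f,243,282,z)))
print('part- edge',loc(wplane(s,f,260,169,.07)),'part+',loc(wplane(s,f,320,300,.07)))
manip.move_straight(W(-.042,.019,.2),velocity=.2)
s=manip.state()
G={n:manip.grab_frame(n) for n in('wrist','scene','side')}
import pickle;pickle.dump((s,G),open('I.pkl','wb'))
save('w5',np.hstack([G['wrist']['image'],cv2.resize(G['side']['image'][150:246,200:272],(288,384))]))
```

```text
[-0.02756842  0.03306282  0.06      ] [-0.03306364  0.04497238  0.06      ]
[-0.02972963  0.02700042  0.07      ] [-0.03484129  0.03807871  0.07      ]
[-0.03189083  0.02093802  0.08      ] [-0.03661893  0.03118503  0.08      ]
part- edge [-0.04383288 -0.02427494  0.07      ] part+ [-0.07737679  0.04770356  0.07      ]
```

View pics/w5.png

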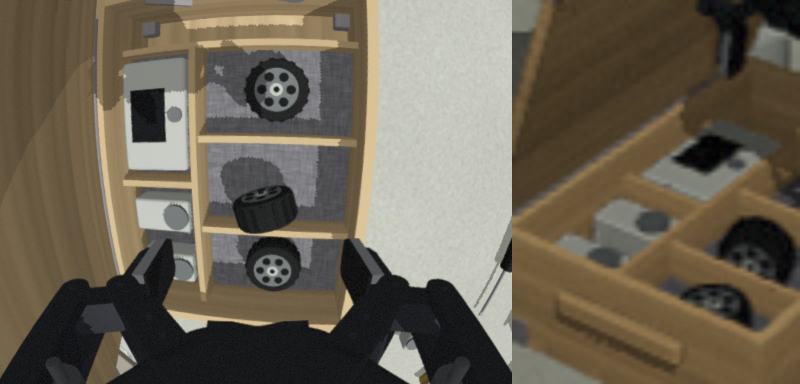

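Seen from two heights, the wheel stands on its edge against the +y partition with its axle along -y. I compute its x and skew, and check the regrip and tilt poses.

Run:
```python
from h import *
import pickle
s,G=pickle.load(open('I.pkl','rb'));f=G['wrist']
for n,u,v,z in[('L tread end',237,216,.068),('R tread end',297,204,.068),('top tread mid',267,212,.096),('top L',250,214,.094),('top R',284,208,.094),('lower outline',267,233,.07)]: print(n,loc(wplane(s,f,u,v,z)))
def olean(a,yaw=0):
  zt=np.array([0,-np.sin(a),-np.cos(a)]);Z=Rot.from_euler('z',yaw)
  return ori(Z.apply(zt),Z.apply([-1,0,0]))
for a in(0,.35,.7): print(a,manip.solve_ik(W(-.033,.0,.075),olean(a)))
```

```text
L tread end [-0.0071603   0.05145526  0.068     ]
R tread end [-0.0635129   0.03695967  0.068     ]
top tread mid [-0.03822741  0.03535942  0.096     ]
top L [-0.02356616  0.03861183  0.094     ]
top R [-0.05226724  0.03193329  0.094     ]
lower outline [-0.03626623  0.06673454  0.07      ]
0 [ 4.02833945e-02  1.90812297e-01  1.74422301e+00 -4.44089210e-16
  1.20655734e+00  7.84998135e-01]
0.35 [-0.13676155 -0.0030943   1.99548528  0.34754549  0.972645    0.43635212]
0.7 [-0.34388127 -0.05922371  2.18338126  0.85236321  0.90737718 -0.10767811]
```

```bash
cat >> h.py <<'E'
def olean(a,yaw=0):
  zt=np.array([0,-np.sin(a),-np.cos(a)]);Z=Rot.from_euler('z',yaw)
  return ori(Z.apply(zt),Z.apply([-1,0,0]))
def g():
  s=manip.state();print(round(s['grip_width'],3),round(s['grip_force'],1),loc(s['ee_pos']).round(4),s['ft_force'].round(1),round(s['time_s'],1))
E
python3 - <<'E'
from h import *
manip.move_gripper(.82);g()
manip.move_ptp(W(-.036,.036,.15),olean(0,.06))
print(manip.move_straight(W(-.036,.036,.065),velocity=.08,max_force=6));g()
manip.move_gripper(0);g()
manip.move_straight(W(-.036,.03,.15),velocity=.12);g()
s=manip.state();f=manip.grab_frame('wrist');e=manip.grab_frame('side')
save('w6',np.hstack([f['image'],cv2.resize(e['image'][130:258,190:286],(288,384))]))
E
```

```text
0.817 0.0 [-0.0419  0.0191  0.1996] [-0.8 -0.8 -0. ] 14.6
False
0.821 0.0 [-0.0364  0.0356  0.0657] [ 0.9 -0.5  0.1] 16.2
0.648 60.7 [-0.0365  0.0354  0.0665] [-2.8  0.3  6.6] 16.4
0.65 62.1 [-0.0356  0.0304  0.149 ] [ 0.5  0.6 -1.2] 17.3
```

View pics/w6.png

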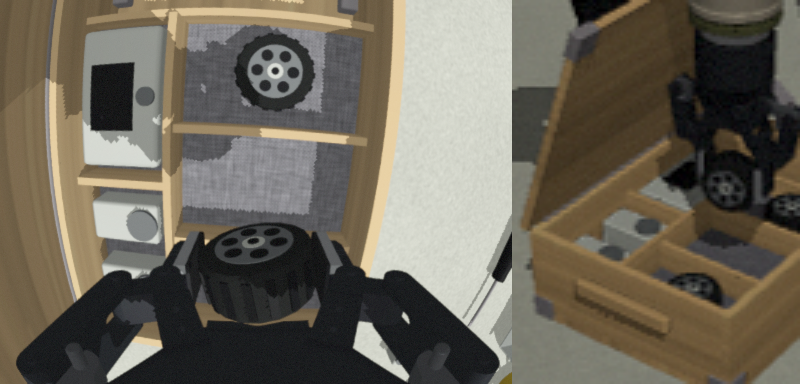

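Run:
```python
from h import *
a=.7; zt=np.array([0,-np.sin(a),-np.cos(a)]); P=lambda y,z:W(*(np.array([-.038,y,z])+.005*zt))
manip.move_ptp(P(.004,.15),olean(a));g()
print(manip.move_straight(P(.004,.085),velocity=.12,max_force=8))
print(manip.move_straight(P(.004,.066),velocity=.03,max_force=3));g()
manip.move_gripper(.8);g()
manip.hold(.4)
q=loc(manip.state()['ee_pos']); 
manip.move_straight(W(*(q-.10*zt)),velocity=.15,max_force=15);g()
manip.move_ptp(W(-.045,.019,.22),oplace(.12))
s=manip.state();f=manip.grab_frame('wrist');e=manip.grab_frame('side')
save('w7',np.hstack([f['image'],cv2.resize(e['image'][130:258,190:286],(288,384))]))
```

```text
0.648 62.0 [-0.0379  0.0012  0.1459] [-0.4  0.3 -1.6] 18.2
True
True
0.633 63.2 [-0.0365  0.0009  0.0835] [-0.5 -0.8  2.5] 18.9
0.797 0.0 [-0.0355  0.0017  0.0823] [ 0.1  0.1 -0.5] 19.2
0.797 0.0 [-0.0354  0.0661  0.1583] [-0.1 -0.7  0.1] 20.4
```

View pics/w7.png

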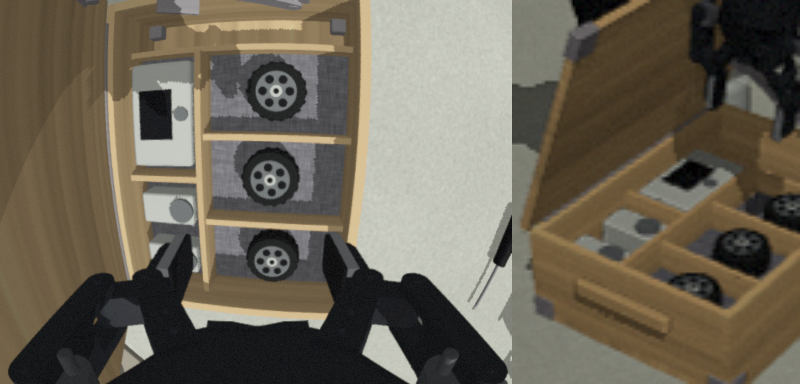

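The wheel lies flat in the middle of the bay, at wrist px (270,178) between its neighbours at (276,90) and (272,255). Now the tab: find contact along its normal, then push it round the arc about the stay foot.

Run:
```python
from h import *
t=np.radians(36);n=np.array([-np.sin(t),0,np.cos(t)]); o=ori(-n,[0,-1,0]); p=np.array([.0246,-.132,.153])
manip.move_gripper(0)
manip.move_ptp(W(*(p+n*.13)),o)
print(manip.move_straight(W(*(p+n*.034)),velocity=.1,max_force=8))
print(manip.move_straight(W(*(p+n*(.014-.012))),velocity=.02,max_force=2.5)); g()
q=loc(manip.state()['ee_pos']); tip=q-n*.014; print('contact tip',tip.round(4),'normal offset',(tip-p)@n)
foot=np.array([-.055,-.132,.085]); v=tip-foot; r=np.hypot(v[0],v[2]); a0=np.arctan2(v[2],v[0]); print(r,np.degrees(a0))
for d in(.04,.08,.12,.16,.20,.24,.265):
  x=foot+r*np.array([np.cos(a0-d),0,np.sin(a0-d)]); b=t-.4*d; m=np.array([-np.sin(b),0,np.cos(b)])
  st=manip.move_straight(W(*(np.r_[x[0],-.132,x[2]]+m*.014)),ori=ori(-m,[0,-1,0]),velocity=.03,max_force=20); g()
  if st: print('stopped');break
```

```text
False
True
-0.001 1.2 [ 0.0214 -0.132   0.1577] [1.4 0.2 2.8] 25.6
contact tip [ 0.0296 -0.132   0.1464] normal offset -0.008303036987401013
0.10454153435924453 35.95747686314146
0.002 0.5 [ 0.0241 -0.132   0.1543] [0.8 0.4 0.6] 25.9
-0.001 0.7 [ 0.0265 -0.132   0.1509] [ 1.1 -0.2  1.2] 26.1
0.002 1.0 [ 0.0287 -0.132   0.1475] [ 1.4 -0.9  0.8] 26.4
-0.002 1.3 [ 0.0308 -0.132   0.144 ] [ 1.9 -2.3  2.4] 26.7
0.002 1.6 [ 0.0327 -0.132   0.1404] [ 2.5 -0.9  2.8] 27.0
-0.002 1.9 [ 0.0338 -0.1321  0.1381] [-0.2 -2.8  5.9] 27.2
stopped
```

Run:
```python
from h import *
import pickle
q=loc(manip.state()['ee_pos']);b=np.radians(36)-.1;m=np.array([-np.sin(b),0,np.cos(b)])
manip.move_straight(W(*(q+m*.12)),velocity=.15)
F=pickle.load(open('F.pkl','rb'));G={n:manip.grab_frame(n) for n in('scene','side')};pickle.dump(G,open('J.pkl','wb'))
def lid(th,r,y): return W(.12-r*np.cos(th),y,.1+r*np.sin(th))
for n,y in(('scene',-.15),('side',.15),('side',-.15),('scene',.15)):
  u0=proj(F[n],lid(1.22,.24,y)); x,yy=np.round(u0).astype(int)
  T=F[n]['image'][yy-6:yy+7,x-6:x+7]; S=G[n]['image'][yy-30:yy+31,x-30:x+31]
  r=cv2.matchTemplate(S,T,cv2.TM_CCOEFF_NORMED); _,v,_,l=cv2.minMaxLoc(r)
  print(n,y,u0,'moved',np.array(l)-24,round(v,2),'pred',{th:(proj(F[n],lid(th,.24,y))-u0).round(1) for th in(1.15,1.1,1.0)})
```

```text
scene -0.15 [340.95959022 177.07279232] moved [-5 24] 0.66 pred {1.15: array([-3.2,  5.3]), 1.1: array([-5.5,  9.2]), 1.0: array([-10.1,  17.1])}
side 0.15 [214.76898174 143.97035556] moved [  4 -23] 0.67 pred {1.15: array([4.7, 3.7]), 1.1: array([8.1, 6.6]), 1.0: array([14.6, 12.8])}
side -0.15 [277.73037181 107.67259484] moved [-24  10] 0.73 pred {1.15: array([4.2, 3.1]), 1.1: array([7.2, 5.5]), 1.0: array([12.9, 10.7])}
scene 0.15 [247.22889399 129.91188908] moved [23  9] 0.35 pred {1.15: array([-3.2,  4.7]), 1.1: array([-5.4,  8.2]), 1.0: array([-9.7, 15.4])}
```

Run:
```python
from h import *
import pickle
manip.move_ptp(W(-.20,-.20,.33),oplace(0))
g()
F=pickle.load(open('F.pkl','rb'));G={n:manip.grab_frame(n) for n in('scene','side')};pickle.dump(G,open('J.pkl','wb'))
def lid(th,r,y): return W(.12-r*np.cos(th),y,.1+r*np.sin(th))
for n,y in(('scene',-.15),('side',.15)):
  u0=proj(F[n],lid(1.22,.24,y)); x,yy=np.round(u0).astype(int)
  for h in(5,8):
    T=F[n]['image'][yy-h:yy+h+1,x-h:x+h+1]; k=18; S=G[n]['image'][yy-h-k:yy+h+k+1,x-h-k:x+h+k+1]
    r=cv2.matchTemplate(S,T,cv2.TM_CCOEFF_NORMED); _,v,_,l=cv2.minMaxLoc(r)
    # scores along the predicted path
    sc={}
    for th in np.arange(1.25,.9,-.03):
      d=np.round(proj(F[n],lid(th,.24,y))-u0).astype(int)+k
      if (d>=0).all() and (d<=2*k).all(): sc[round(th,2)]=round(float(r[d[1],d[0]]),2)
    print(n,h,np.array(l)-k,round(v,2),sc)
  A=F[n]['image'][yy-20:yy+21,x-20:x+21].astype(int)
  print('meandiff',np.abs(A-G[n]['image'][yy-20:yy+21,x-20:x+21].astype(int)).mean())
```

```text
0.003 0.0 [-0.1997 -0.1999  0.3291] [ 0.3  1.  -0.6] 29.7
scene 5 [-13 -11] 0.54 {np.float64(1.25): -0.37, np.float64(1.22): 0.05, np.float64(1.19): 0.13, np.float64(1.16): 0.15, np.float64(1.13): 0.19, np.float64(1.1): 0.35, np.float64(1.07): 0.13, np.float64(1.04): 0.02, np.float64(1.01): 0.0}
scene 8 [-11 -11] 0.68 {np.float64(1.25): -0.4, np.float64(1.22): -0.32, np.float64(1.19): -0.12, np.float64(1.16): 0.19, np.float64(1.13): 0.11, np.float64(1.1): 0.35, np.float64(1.07): 0.22, np.float64(1.04): -0.01, np.float64(1.01): -0.15}
meandiff 25.20067420186397
side 5 [16 14] 0.87 {np.float64(1.25): 0.11, np.float64(1.22): 0.15, np.float64(1.19): 0.14, np.float64(1.16): 0.04, np.float64(1.13): -0.06, np.float64(1.1): 0.0, np.float64(1.07): -0.25, np.float64(1.04): -0.76, np.float64(1.01): -0.04, np.float64(0.98): 0.87, np.float64(0.95): 0.28}
side 8 [-11  12] 0.48 {np.float64(1.25): 0.2, np.float64(1.22): 0.33, np.float64(1.19): 0.36, np.float64(1.16): 0.29, np.float64(1.13): 0.17, np.float64(1.1): -0.03, np.float64(1.07): -0.28, np.float64(1.04): -0.42, np.float64(1.01): -0.11, np.float64(0.98): 0.29, np.float64(0.95): 0.17}
meandiff 25.70731707317073
```

Template matching in the side view puts the lid near 1.0 rad, well away from 1.22, so the stay is unlocked and folded. Now I lower the lid along its arc from the outer face.

Run:
```python
from h import *
o=ori([0,0,-1],[0,-1,0]); r=.23
def P(th,off=0): return W(.12-r*np.cos(th)+(.01+off)*np.sin(th),0,.1+r*np.sin(th)+(.01+off)*np.cos(th)+.014)
manip.move_straight(W(-.20,-.20,.46),velocity=.25)
manip.move_ptp(W(.09,0,.46),o)
print('approach',manip.move_straight(P(1.15,.05),velocity=.2,max_force=8));g()
for th in np.arange(1.15,.07,-.09):
  st=manip.move_straight(P(th),velocity=.09,max_force=14)
  print(round(th,2),st,end=' ');g()
  if st: break
```

```text
Traceback (most recent call last):
workcell.IKError: the arm cannot follow that straight line within its joint ranges
```

```bash
cat > lid.py <<'E'
from h import *
o=ori([0,0,-1],[0,-1,0]); r=.23
def P(th,off=0): return W(.12-r*np.cos(th)+(.01+off)*np.sin(th),0,.1+r*np.sin(th)+(.01+off)*np.cos(th)+.014)
manip.move_ptp(W(-.15,-.05,.47),o)
manip.move_ptp(W(.09,0,.47),o)
print('approach',manip.move_straight(P(1.15,.05),velocity=.2,max_force=8));g()
for th in np.arange(1.15,.07,-.09):
  st=manip.move_straight(P(th),velocity=.09,max_force=14)
  print(round(th,2),st,end=' ');g()
  if st: break
E
python3 lid.py
```

```text
approach False
-0.002 0.0 [ 0.0802 -0.0004  0.3496] [-0.4 -0.3  0.3] 33.0
1.15 False 0.0 0.0 [3.510e-02 1.000e-04 3.279e-01] [0.1 1.1 0.2] 33.7
1.06 False 0.0 0.0 [1.600e-02 2.000e-04 3.189e-01] [-0.8  0.8 -0.2] 34.1
0.97 False 0.003 0.0 [-2.100e-03  3.000e-04  3.087e-01] [-0.4  0.8  0.1] 34.5
0.88 False 0.003 0.0 [-0.0192  0.0004  0.2969] [-0.3  0.3 -0.6] 34.9
0.79 False 0.003 0.0 [-0.0351  0.0004  0.2835] [-0.1 -0.2  0.1] 35.2
0.7 False -0.003 0.0 [-0.0496  0.0004  0.2689] [ 0.5  0.3 -0.1] 35.6
0.61 False -0.001 0.0 [-0.0629  0.0004  0.2529] [-0.7 -0.  -0.3] 36.0
0.52 False 0.002 0.0 [-0.0746  0.0004  0.2358] [-0.7  0.4 -0. ] 36.4
0.43 False 0.0 0.0 [-0.0847  0.0005  0.2178] [-0.4 -1.  -0.7] 36.8
0.34 False -0.004 0.0 [-0.0933  0.0005  0.1989] [-0.1 -1.1  0.2] 37.1
0.25 False -0.0 0.0 [-0.1     0.0005  0.1794] [-0.4  0.2 -0.2] 37.5
0.16 False 0.001 0.0 [-0.105   0.0005  0.1593] [-0.2  0.   0.2] 37.9
```

Run:
```python
from h import *
print(manip.move_straight(W(-.10,0,.119),velocity=.03,max_force=5));g()
q=loc(manip.state()['ee_pos']);print('tip z',q[2]-.014)
f=manip.grab_frame('wrist');s=manip.state()
import pickle;pickle.dump((s,f),open('K.pkl','wb'))
J=pickle.load(open('J.pkl','rb'))
# colours sampled over chest rows in J scene: bay foam / wheels vs plywood
for n in('scene','side'):
  for nm,X in(('bay foam',W(-.09,-.0,.04)),('lid outer shut',W(.05,.0,.11)),('dev',W(.07,-.05,.07)),('lid inner at 1.22',W(.06,0,.27)),('lid 1.22 edge',W(.04,-.1,.31))):
    u=np.round(proj(J[n],X)).astype(int);print(n,nm,u,J[n]['image'][u[1]-1:u[1]+2,u[0]-1:u[0]+2].reshape(-1,3).mean(0).round())
u=[(256,60),(100,100),(400,100),(256,120),(60,200),(450,200)]
print([(p,f['image'][p[1]-2:p[1]+3,p[0]-2:p[0]+3].reshape(-1,3).mean(0).round().tolist()) for p in u])
```

```text
True
0.001 3.1 [-1.006e-01  1.000e-04  1.241e-01] [-1.9  0.7  5.8] 39.0
tip z 0.11005605181165294
scene bay foam [262 240] [114.  99.  73.]
scene lid outer shut [288 197] [69. 60. 45.]
scene dev [304 207] [74. 73. 60.]
scene lid inner at 1.22 [294 161] [103. 105.  97.]
scene lid 1.22 edge [324 172] [48. 46. 41.]
side bay foam [284 221] [110.  89.  59.]
side lid outer shut [246 188] [ 9. 10. 10.]
side dev [251 189] [15. 15. 15.]
side lid inner at 1.22 [243 140] [ 8. 10. 10.]
side lid 1.22 edge [268 118] [129. 114.  90.]
[((256, 60), [170.0, 147.0, 109.0]), ((100, 100), [156.0, 134.0, 98.0]), ((400, 100), [96.0, 80.0, 57.0]), ((256, 120), [167.0, 145.0, 106.0]), ((60, 200), [179.0, 160.0, 119.0]), ((450, 200), [176.0, 152.0, 114.0])]
```

The fingertip touched at exactly z = 0.110 m, so the lid is already shut. It must have come down during the move away from the tab, with no jolt that I recorded. I press it home gently, retreat, and check the lid and bystanders numerically.

Run:
```python
from h import *
import pickle
manip.move_straight(W(-.112,0,.14),velocity=.06)
print(manip.move_straight(W(-.112,0,.114),velocity=.02,max_force=9));g()
manip.move_straight(W(-.112,0,.30),velocity=.15);
manip.move_ptp([.45,.0,.42],[np.pi,0,np.pi/2]);g()
F=pickle.load(open('F.pkl','rb'));G={n:manip.grab_frame(n) for n in('scene','side')}
pickle.dump(G,open('L.pkl','wb'))
for n,pts in(('side',{'gear':(291,454),'small':(338,432),'teal':(357,526),'motor':(433,455),'cells':(437,528),'purple':(380,419),'driver':(525,447),'wheel(gone)':(344,476)}),('scene',{'jar':(572,330),'driver':(250,440),'gear':(264,278),'cells':(175,362),'motor':(248,362)})):
  for k,p in pts.items():
    x,y=int(p[0]/1.5),int(p[1]/1.5); h=11
    T=F[n]['image'][y-h:y+h+1,x-h:x+h+1];k2=12;y0,x0=max(0,y-h-k2),max(0,x-h-k2);S=G[n]['image'][y0:y+h+k2+1,x0:x+h+k2+1]
    _,v,_,l=cv2.minMaxLoc(cv2.matchTemplate(S,T,cv2.TM_CCOEFF_NORMED)); print(n,k,np.array(l)+[x0-x+h,y0-y+h],round(v,2))
# lid front edge: brightest gradient along chest x at z=.11 / top face wood?
for n in('scene','side'):
  print(n,[G[n]['image'][tuple(np.round(proj(G[n],W(x,y,.11))).astype(int)[::-1])].tolist() for x,y in((-.11,.1),(-.11,-.1),(-.04,.02),(.0,-.1))])
f=G['scene']
for y in(-.12,0.05,.12):
  # scan down the front: lid edge vs front face boundary
  print(y,[(round(x,3),int(f['image'][tuple(np.round(proj(f,W(x,y,.11))).astype(int)[::-1])].mean())) for x in np.arange(-.10,-.17,-.006)])
```

```text
True
-0.001 3.4 [-0.112  -0.      0.1241] [-1.8 -0.1  6.7] 40.4
-0.001 0.0 [-0.0005  0.1305  0.419 ] [ 0.3 -0.  -0.9] 42.6
side gear [0 0] 1.0
side small [0 0] 1.0
side teal [0 0] 0.99
side motor [0 0] 1.0
side cells [0 0] 0.99
side purple [0 0] 1.0
side driver [0 0] 1.0
side wheel(gone) [-12  -4] 0.16
scene jar [-6 12] 0.54
scene driver [0 0] 0.99
scene gear [0 0] 0.99
scene cells [0 0] 0.99
scene motor [0 0] 0.99
scene [[131, 115, 83], [130, 114, 86], [127, 111, 82], [124, 111, 81]]
side [[139, 112, 73], [140, 115, 76], [134, 109, 68], [133, 107, 71]]
-0.12 [(np.float64(-0.1), 103), (np.float64(-0.106), 101), (np.float64(-0.112), 109), (np.float64(-0.118), 112), (np.float64(-0.124), 107), (np.float64(-0.13), 103), (np.float64(-0.136), 65), (np.float64(-0.142), 75), (np.float64(-0.148), 73), (np.float64(-0.154), 75), (np.float64(-0.16), 73), (np.float64(-0.166), 76)]
0.05 [(np.float64(-0.1), 109), (np.float64(-0.106), 107), (np.float64(-0.112), 111), (np.float64(-0.118), 109), (np.float64(-0.124), 105), (np.float64(-0.13), 105), (np.float64(-0.136), 71), (np.float64(-0.142), 80), (np.float64(-0.148), 75), (np.float64(-0.154), 67), (np.float64(-0.16), 72), (np.float64(-0.166), 70)]
0.12 [(np.float64(-0.1), 108), (np.float64(-0.106), 109), (np.float64(-0.112), 106), (np.float64(-0.118), 100), (np.float64(-0.124), 109), (np.float64(-0.13), 95), (np.float64(-0.136), 56), (np.float64(-0.142), 83), (np.float64(-0.148), 69), (np.float64(-0.154), 69), (np.float64(-0.16), 81), (np.float64(-0.166), 82)]
```

Run:
```python
from h import *
import pickle
F=pickle.load(open('F.pkl','rb'));G=pickle.load(open('L.pkl','rb'));J=pickle.load(open('J.pkl','rb'))
for nm,A in(('F',F),('J',J),('L',G)):
  im=A['scene']['image'][180:240,355:410].astype(int)
  e=cv2.Canny(im.astype(np.uint8),60,140); ys,xs=np.nonzero(e); print(nm,im.mean().round(1),len(xs),(xs.mean()+355).round(1),(ys.mean()+180).round(1))
  g_=cv2.cvtColor(im.astype(np.uint8),cv2.COLOR_RGB2GRAY)[::3,::3]; print('\n'.join(' '.join(f'{v:3d}' for v in r) for r in g_))
```

```text
F 68.6 270 385.6 208.3
 75  74  71  72  79  73  69  72  73  69  77  73  69  74 123  80  46  18   2
 75  75  72  75  68  77  79  72  78  68  75  69  74  11   0   3  13   5  16
 75  72  72  75  78 129 133  97  74  72  75  70  81   0   1  17   4   6  12
 74  79  72  77  72 117 127 128  70  72  75  72  38   5   0  24 134  92   6
 75  70  74  71  73 112 131 130  75  76  76  76  77   0   3   0  11   2  27
 73  78  76  73  75  75 126 125  69  77  73  75  75  38   4   1   7   0   1
 70  76  72  73  71  63 130 130  95  74  69  70  75  75  15   5  23  11   0
 77  79  74  74  74  73 131 128  99  80  73  74  74  76  55   4  22  19   4
 73  77  69  77  78  72 118 130 125  71  73  77  74  75  80   0   3  13  22
 67  74  75  74  73  76  79 134  74  70  73  79  77  76  75  55   6   1  14
 77  75  78  70  75  75  71  88  77  74  79  79  75  73  73  75  19   5   0
 81  73  75  79  77  68  89  66  74  75  77  82  79  69  73  75  73   1   9
 75  74  72  71  74  74 113  73  68  78  74  73  74  77  79  73  77  32  18
 74  73  72  75  72  79 103 122  66  65  74  76  71  71  74  75  79  77   0
 77  75  76  
[... 2828 characters left out ...]
 119  48   0   9
124 120 121 120 124 118 113  95 121 120 125 120 120 125 118 122 120   7   0
120 125 124 120 120 120 111  92 119 121 120 122 120 127 124 123 121  49  13
113 124 121 126 125 118 111 114  95  91 121 120  97  60  67  59 123 125   0
 73  68 120 123 123  92  90 103 110  94  77  60  79  68  68  67  70 125  72
 75  66 111 122 116  91  90  83  89  99  97  86  60  72  65  68  70 107 123
 70  73 123 119 122 102  93  86  86  81  77  63  70  68  69  65  67 109 123
 65 121 120 117 118 118  91  85  77  76  63  63  71  70  65  69 123 120 118
103 118 119 120 117 120 119 109  78  68  69  70  74 120 125 120 122 115 120
118 110 120 121 116 117 114 117 117 119 117 118 119 111 115 119 117 119 122
```

The jar sits at the same pixels in all three frames; only the shadows changed. The lid is shut and the arm is clear, so I hand the job in.

```bash
python3 -c "
from workcell import manip
print(manip.finish_job(), manip.state()['time_s'])"
```

```text
the job is handed in; nothing more can be done
the job is handed in; nothing more can be done
```

Handed in at about 43 s: the wheel lies flat in the empty bay, the stay was unlocked first, the lid is fully shut and nothing else moved, but the lid closed unseen while the arm was pushing the tab or backing away from it, so I can't confirm it came down gently.

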